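Fit the long cover plate over the test jig's studs

ROBOT

A 6-joint arm with a two-finger parallel gripper is mounted at the origin on a cart in front of the work surface, level with it; the furniture and walls round the work are solid. World frame = base frame: x ahead of the robot, y to its left, z up, the work surface at z = 0. Lengths are in mm, angles in rad, forces in N, time in s.
With the tool pointing down it reaches from about 350 to 875 mm from the base axis. Payload 4.2 kg.
Tool frame: the origin (TCP) lies between the finger pads; the fingertips stand 25 mm ahead of it and the grasp point (between the pads) lies 6 mm ahead of it; z points along the fingers, y is the line along which they close (so a half turn about z gives the same grasp; the last joint's range is limited). The gripper opens to 85 mm and grips with 20 to 120 N. Pads are 22 mm wide; open, the fingers measure 114 mm over their backs; the gripper's body (76 mm by 85 mm) begins 54 mm behind the grasp point. The pads swing forward as they close: fully open they stand 13 mm farther back than shut.
Start: joints at [1.597, 0.385, 0.008, 0, -1.194, -0.259], TCP at [144.158, 608.127, 256.312] pointing down, gripper open.
Joint ranges: [-3.14, 3.14], [-1.21, 2.06], [-1.07, 1.41], [-3.16, 2.05], [-2.99, -0.16], [-3.1, 3.1]. Speed limits (rad/s): [2.79, 2.79, 3.14, 3.14, 3.14, 3.14].

INTERFACE

Orientations are given as a unit quaternion [x, y, z, w].
In Python, from bench import read_state, get_image, job_done gives the robot as it stands.
- The arm moves only by the tool play_rows, never from a script. Its argument "series" is a list of rows, each a list of 6 numbers: the shift along the world's x, y, z in mm, then the turn, a rotation vector about the world's x, y, z in units of 6 degrees (1.0 is 6 degrees). A call has 1 to 20 rows; each row shifts and turns the commanded pose from where the row before left it; what a row does not reach is not made up. A row lasts 1/12 s, in which the tool goes at most 41.7 mm and 7.16 degrees, less where a joint would pass 70% of its speed; a pose out of reach is approached as far as the arm can. A call is refused whole if a number of a shift passes 41.7 or a number of a turn 1, either way. A call with a gripper value outside its range is refused whole. "gripper" is the opening, from 0 (shut) to 1 (fully open), set as the call begins (left out, the last holds). The fingers move at their own pace and stop on an object; the grip force is fixed at half the most. Time passes only in rows, so rows that do not move let the fingers close. It gives the time, the measured TCP pose, the force, the opening and the grip force at its end, in the units of the state.
- read_state(): the state, without advancing time (a new reading comes with each control period).
- get_image(name): name is "scene" or "top" or "wrist"; returns a dict with "image" (480x640x3 uint8, red, green, blue), "fx", "fy", "cx", "cy" (pixels), "eye" and "rotation" of the camera in the world. Camera axes: x right, y down, z forward; pixel columns grow to the right and rows downward; lengths in mm; the calibration is good to about 2 mm. A picture is of the moment at which its call begins. There is no depth.
- job_done(): hands the job in; it is judged then, once.
The state is a dict: "clock": time; "joints": joint angles; "joint_vel": joint speeds; "joint_efforts": joint torques, N m; "position": TCP position; "ee_rot": TCP orientation; "contact_force": force on the tool from outside, world axes, zero at the start; "wrist_torque": the same for the moment, N m; "gripper_width": finger opening in mm; "grasp_force": force on a finger pad.
Only numpy, scipy, OpenCV 4.12 (cv2) and the standard library are available. Lean on these libraries where they do the work, as an engineer would, in place of code of your own. Each camera call takes 0.05 s, during which the arm holds its last target. There are 200 camera calls.

TASK

Close the circuit-board test jig: take the long cover plate by its handle and lower it, without dropping it, over the jig's two upright studs, so that a stud stands through each of its holes and it lies flat and fully down on the jig. Leave the short cover plate where it lies, and let go when done.

Things in the scene. Friction and masses are not known exactly. Their poses are not given: they have to be found in the camera images.
- long_cover_grip (a point): Long cover: loose aluminium plate lying flat, 180 (its x) x 64 x 6 mm, about 0.24 kg, two 32 mm through holes 60 mm either side of centre along x. On top a black bar handle on posts, 56 mm long (x), 16 wide (y), 20 high: pinch across the 16 mm. This point: the bar's centre, 38 mm above the plate's underside; gap of 22 mm under the bar. Both ways round are alike.
- short_cover_grip (a point): Short cover, not wanted: same width, thickness, hole size and handle height, but 136 mm long, holes 40 mm either side of centre, bar 44 mm long; it does not fit the jig. This point: centre of its handle bar, 38 mm above its underside.
- jig: Test jig, fixed: grey block 180 (its x) x 92 mm, a green circuit board between two raised end blocks, tops 32 mm above the bench, on which the cover rests. Two steel studs 60 mm either side of centre along x: 10 mm thick, tapered, tips 62 mm above the bench. Origin: centre of the underside, on the bench. Seated cover: length along jig x, either way round, handle bar centre 70 mm up.

How it is judged:
By the outcome, as a careful person would: the job done as asked, in the order asked, and still so for the second after the job is handed in, with the robot touching nothing.
It also fails if it takes over 35 s, if anything falls off the work surface, if the arm or the gripper's body presses on something with over 40 N, if the wrist force passes 120 N, or if a joint passes its speed limit or range.

## Working session

There is one attempt and no reset: what is moved stays moved. The work goes in short steps, Python scripts to look and compute and a tool call to move; the robot and the scene stay as the last step left them, time stands still between calls to the robot, and variables do not carry over. Pictures are saved under pics/ and viewed, at most 10 in all, crops included, and the job is handed in when it is done.

Besides the shell and the picture viewer there is one more tool, called as name(argument=value, ...), one argument or row to a line, values as JSON. play_rows: Moves the arm, as the interface text tells. Its arguments: {"type":"object","properties":{"series":{"type":"array","items":{"type":"array","items":{"type":"number"}}},"gripper":{"type":"number"}},"required":["series"]}

```bash
mkdir -p pics
cat > h.py <<'E'
import numpy as np, cv2, json
from bench import read_state, get_image, job_done
def snap(cam,name):
    d=get_image(cam); cv2.imwrite(f'pics/{name}.png',d['image'][:,:,::-1])
    json.dump({k:(np.asarray(v).tolist()) for k,v in d.items() if k!='image'},open(f'pics/{name}.json','w')); return d
def ray(name,u,v):
    d=json.load(open(f'pics/{name}.json')); R=np.array(d['rotation'])
    r=R@np.array([(u-d['cx'])/d['fx'],(v-d['cy'])/d['fy'],1]); return np.array(d['eye']),r/np.linalg.norm(r)
def atz(name,u,v,z):
    e,r=ray(name,u,v); return e+r*(z-e[2])/r[2]
def tri(*obs):
    A=0;b=0;L=[ray(*o) for o in obs]
    for e,r in L:
        P=np.eye(3)-np.outer(r,r);A=A+P;b=b+P@e
    x=np.linalg.solve(A,b); return x,[np.linalg.norm((np.eye(3)-np.outer(r,r))@(x-e)) for e,r in L]
E
python3 - <<'E'
from h import *
for c in('scene','top','wrist'):
    d=snap(c,c+'0'); print(c,d['eye'],np.round(d['rotation'],3).tolist(),d['fx'])
print(read_state())
E
```

```text
scene [141.32249414 491.61576208 768.85828887] [-0.306, 0.884, -0.338, 0.109] 604.8180147400126
top [364.60837796   9.37381812 927.32411504] [0.706, -0.703, 0.063, -0.059] 540.8648422064008
wrist [219.72571461 588.20060036 372.85578145] [-0.613, 0.775, 0.119, -0.095] 353.41684774320777
{'clock': 0.15, 'joints': array([ 1.59662268e+00,  3.85349072e-01,  6.94223400e-03, -3.59907020e-04,
       -1.19400266e+00, -2.58600724e-01]), 'joint_vel': array([-8.50264496e-04,  3.09020359e-04,  5.41669897e-03,  1.22969300e-03,
       -1.02724829e-03, -7.00587737e-05]), 'joint_efforts': array([-4.09778313e-04, -3.92675793e+01,  1.88582557e+01,  4.18864176e+00,
       -3.40997387e-03,  3.65199583e-06]), 'position': array([144.06235772, 607.75731748, 255.49127471]), 'ee_rot': array([ 9.93226610e-01, -1.16190457e-01, -5.12663081e-05,  8.22151787e-04]), 'contact_force': array([-0.02791209,  0.46946638, -0.20192968]), 'wrist_torque': array([-0.01454864,  0.07518609,  0.00843683]), 'grasp_force': 0.0, 'gripper_width': 85.46193914104036}
```

View pics/top0.png

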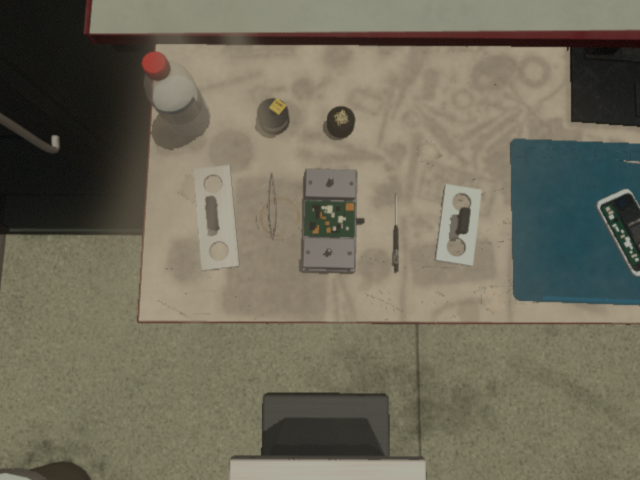

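View pics/scene0.png

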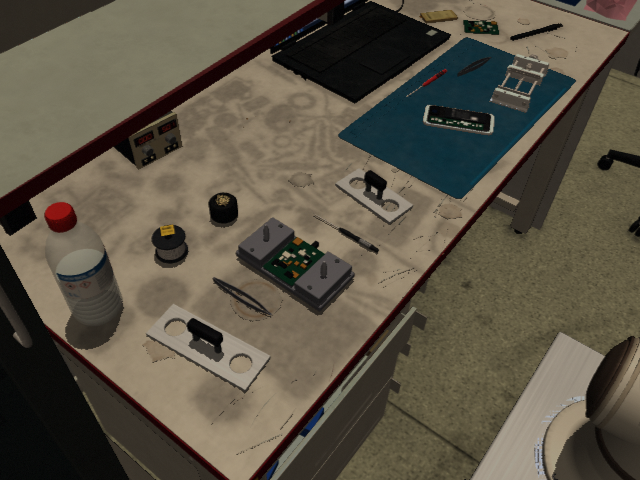

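The top view shows the long cover at left (about 195–238, 166–270; handle at 211,215), the jig at centre (303–357, 168–273; studs near 330,182 and 328,252) and the short cover at right (460,225). The scene view shows the long cover's handle at about (206,333) and the jig studs at (265,227) and (323,268). I'll enlarge both.

Run:
```python
from h import *
a=cv2.imread('pics/top0.png')[155:285,180:370]; cv2.imwrite('pics/topc.png',cv2.resize(a,None,fx=4,fy=4,interpolation=2))
a=cv2.imread('pics/scene0.png')[205:395,140:360]; cv2.imwrite('pics/scenec.png',cv2.resize(a,None,fx=3,fy=3,interpolation=2))
```

```text
(no output)
```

View pics/topc.png

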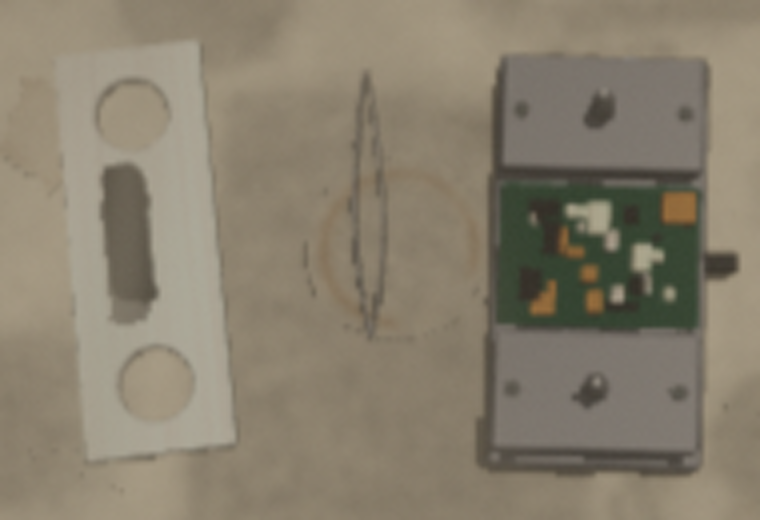

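View pics/scenec.png

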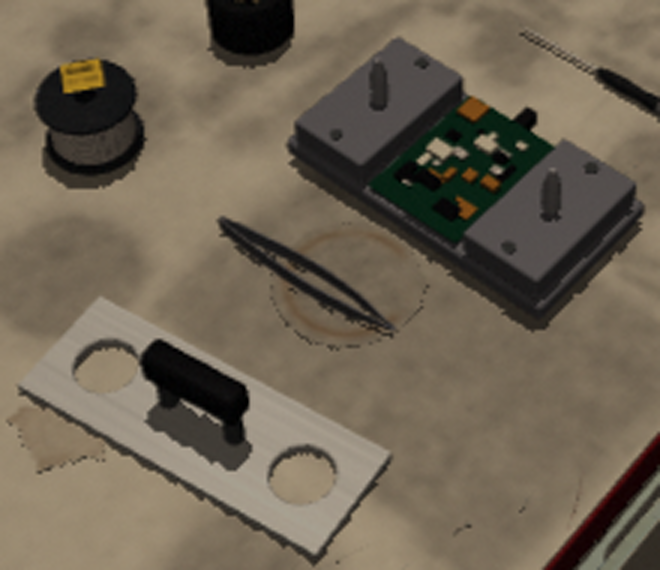

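Run:
```python
from h import *
T=lambda u,v:('top0',180+(u-1.5)/4,155+(v-1.5)/4)
S=lambda u,v:('scene0',140+(u-1)/3,205+(v-1)/3)
np.set_printoptions(precision=1,suppress=True)
def p(n,x): print(n,x[0],np.round(x[1],1))
p('hA',tri(T(133,115),S(107,366)));p('hB',tri(T(157,384),S(303,473)))
p('bar',tri(T(128,234),S(195,379)))
p('s1',tri(T(603,96),S(378,64)));p('s2',tri(T(597,380),S(553,173)))
print('plate holes z6',atz(*T(133,115),3),atz(*T(157,384),3),'scene',atz(*S(107,366),3),atz(*S(303,473),3))
print('bar38',atz(*T(128,234),46),atz(*S(195,379),38))
print('tips62',atz(*T(603,96),62),atz(*S(378,64),62),atz(*T(597,380),62),atz(*S(553,173),62))
for q in [(500,56),(706,58),(697,450),(490,447)]: print('jigtop',atz(*T(*q),32))
for q in [(398,38),(636,184),(542,300),(296,139)]: print('jigS',atz(*S(*q),32 if q[0]<500 and q[1]<100 or q[0]>600 else 0))
for q in [(57,60),(200,42),(237,442),(88,460)]: print('plate',atz(*T(*q),6))
```

```text
Traceback (most recent call last):
  File "h.py", line 12, in tri
    A=0;b=0;L=[ray(*o) for o in obs]
               ~~~^^^^
  File "h.py", line 8, in ray
    r=R@np.array([(u-d['cx'])/d['fx'],(v-d['cy'])/d['fy'],1]); return np.array(d['eye']),r/np.linalg.norm(r)
      ~^~~~~~~~~~~~~~~~~~~~~~~~~~~~~~~~~~~~~~~~~~~~~~~~~~~~~~
ValueError: matmul: Input operand 1 has a mismatch in its core dimension 0, with gufunc signature (n?,k),(k,m?)->(n?,m?) (size 3 is different from 4)
```

```bash
sed -i "s/R=np.array(d\['rotation'\])/R=Rot.from_quat(d['rotation']).as_matrix()/; 1a from scipy.spatial.transform import Rotation as Rot" h.py
cat > m.py <<'E'
from h import *
T=lambda u,v:('top0',180+(u-1.5)/4,155+(v-1.5)/4)
S=lambda u,v:('scene0',140+(u-1)/3,205+(v-1)/3)
np.set_printoptions(precision=1,suppress=True)
def p(n,x): print(n,x[0],np.round(x[1],1))
p('hA',tri(T(133,115),S(107,366)));p('hB',tri(T(157,384),S(303,473)))
p('bar',tri(T(128,234),S(195,379)))
p('s1',tri(T(603,96),S(378,64)));p('s2',tri(T(597,380),S(553,173)))
print('holes z3',atz(*T(133,115),3),atz(*T(157,384),3),'scene',atz(*S(107,366),3),atz(*S(303,473),3))
print('bar38',atz(*T(128,234),42),atz(*S(195,379),38))
print('tips62',atz(*T(603,96),62),atz(*S(378,64),62),atz(*T(597,380),62),atz(*S(553,173),62))
for q in [(500,56),(706,58),(697,450),(490,447)]: print('jigtop',atz(*T(*q),32))
for q in [(398,38),(636,184)]: print('jigS',atz(*S(*q),32))
for q in [(57,60),(200,42),(237,442),(88,460)]: print('plate',atz(*T(*q),6))
R=Rot.from_quat(read_state()['ee_rot']).as_matrix(); print('tooly',R[:,1],'z',R[:,2])
E
python3 m.py
```

```text
hA [605.7 202.3   9.8] [0. 0.]
hB [487.5 187.4  10.4] [0.2 0.2]
bar [545.7 195.1  45.3] [0.4 0.4]
s1 [600.2  -2.1  64.4] [0.1 0.1]
s2 [482.   -0.2  63.1] [0.6 0.6]
holes z3 [607.5 203.7   3. ] [488.3 188.8   3. ] scene [609.9 199.8   3. ] [491.  184.5   3. ]
bar38 [546.1 195.6  42. ] [550.2 192.3  38. ]
tips62 [601.   -2.1  62. ] [601.6  -3.9  62. ] [482.7   0.1  62. ] [482.   -1.1  62. ]
jigtop [626.6  41.7  32. ]
jigtop [626.2 -46.6  32. ]
jigtop [457.7 -41.8  32. ]
jigtop [458.6  44.1  32. ]
jigS [625.6 -47.5  32. ]
jigS [457.4 -43.4  32. ]
plate [631.4 237.5   6. ]
plate [640.  174.9   6. ]
plate [463.  153.1   6. ]
plate [455.1 216.3   6. ]
tooly [-0.2 -1.   0. ] z [-0. -0. -1.]
```

Check: the hole spacing comes out at 119 mm (expected 120), the stud tips at z 63–64 (expected 62), and the jig block width fits. Plate centre is about (547,195) at yaw 7.2°. Jig centre is about (541.5,-1.2) at yaw about -1.1°. I'm moving above the handle.

play_rows(
  series=[
    [25,-26,-5,0,0,0.21],
    [25,-26,-5,0,0,0.21],
    [25,-26,-5,0,0,0.21],
    [25,-26,-5,0,0,0.21],
    [25,-26,-5,0,0,0.21],
    [25,-26,-5,0,0,0.21],
    [25,-26,-5,0,0,0.21],
    [25,-26,-5,0,0,0.21],
    [25,-26,-5,0,0,0.21],
    [25,-26,-5,0,0,0.21],
    [25,-26,-5,0,0,0.21],
    [25,-26,-5,0,0,0.21],
    [25,-26,-5,0,0,0.21],
    [25,-26,-5,0,0,0.21],
    [25,-26,-5,0,0,0.21],
    [25,-26,-5,0,0,0.21],
    [0,0,0,0,0,0],
    [0,0,0,0,0,0],
    [0,0,0,0,0,0],
  ],
)

```text
clock: 1.73
position: [544.0, 191.9, 175.9]
ee_rot: [0.998, 0.059, -0.0, 0.0]
contact_force: [0.8, 0.2, -0.3]
gripper_width: 85.2
grasp_force: 0.0
```

Run:
```python
from h import *
snap('wrist','w1'); s=read_state(); R=Rot.from_quat(s['ee_rot']).as_matrix()
print(s['clock'],s['position'],s['joints'],np.degrees(np.arctan2(-R[1,1],-R[0,1]))%180,R[:,2])
```

```text
1.7833 [543.7168986  192.50487911 176.25894773] [ 6.20925789e-01  3.72985580e-01 -2.25603862e-01 -1.94263852e-04
 -9.72459280e-01  1.06949081e+00] 96.8474657942402 [-2.98661335e-04 -1.62817926e-05 -9.99999955e-01]
```

View pics/w1.png

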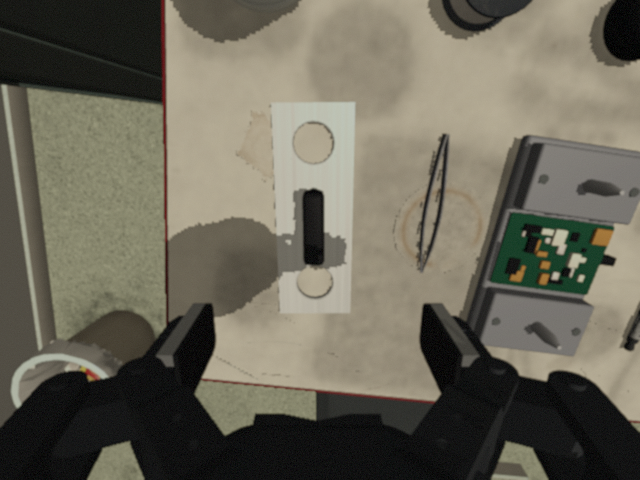

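The wrist view shows the bar at (303–324, 189–265), holes at (313,143) and (315,281), and the plate aligned with the fingers. The studs lean to about (620,190) and (560,347).

Run:
```python
from h import *
np.set_printoptions(precision=1,suppress=True)
print('bar top plane',atz('w1',313.5,227,45)); a=atz('w1',313,143,5);b=atz('w1',315,281,5);print(a,b,(a+b)/2,np.degrees(np.arctan2(*(a-b)[1::-1])))
print(tri(('w1',313.5,227),('scene0',140+194/3,205+378/3)))
print(tri(('w1',313,143),('scene0',140+106/3,205+365/3)),tri(('w1',315,281),('scene0',140+302/3,205+472/3)))
for q in[(272,102),(355,102),(350,313),(280,313)]:print(atz('w1',*q,6))
```

```text
bar top plane [551.8 193.7  45. ]
[608.9 201.1   5. ] [491.3 185.7   5. ] [550.1 193.4   5. ] 7.444746281497436
(array([549.9, 193.1,  38.8]), [np.float64(0.4936661186562041), np.float64(0.49366611865613985)])
(array([608.7, 200.8,   5.2]), [np.float64(0.27312448062805034), np.float64(0.27312448062791456)]) (array([490.7, 185.3,   4. ]), [np.float64(0.3790780661183381), np.float64(0.3790780661183124)])
[635.1 235.5   6. ]
[642.6 172.8   6. ]
[463.8 150.3   6. ]
[456.3 213.8   6. ]
```

play_rows(
  series=[
    [3,0.6,-15,0,0,0.1],
    [2.8,0.5,-25,0,0,0],
    [0,0,-25,0,0,0],
    [0,0,-25,0,0,0],
    [0,0,-20,0,0,0],
    [0,0,-14,0,0,0],
    [0,0,-8,0,0,0],
    [0,0,0,0,0,0],
    [0,0,0,0,0,0],
  ],
)

```text
clock: 2.53
position: [549.9, 194.2, 44.8]
ee_rot: [0.998, 0.066, 0.0, -0.0]
contact_force: [-0.7, -0.2, 0.8]
gripper_width: 85.8
grasp_force: 0.0
```

play_rows(
  series=[
    [0,0,0,0,0,0],
    [0,0,0,0,0,0],
    [0,0,0,0,0,0],
    [0,0,0,0,0,0],
    [0,0,0,0,0,0],
    [0,0,0,0,0,0],
    [0,0,0,0,0,0],
    [0,0,0,0,0,0],
    [0,0,0,0,0,0],
    [0,0,0,0,0,0],
    [0,0,0,0,0,0],
    [0,0,0,0,0,0],
  ],
  gripper=0,
)

```text
clock: 3.53
position: [550.3, 193.5, 44.9]
ee_rot: [0.998, 0.065, 0.001, -0.0]
contact_force: [-1.3, 0.3, 5.7]
gripper_width: 15.0
grasp_force: 59.9
```

play_rows(
  series=[
    [0,0,3,0,0,0],
    [0,0,8,0,0,0],
    [0,0,12,0,0,0],
    [0,0,15,0,0,0],
    [0,0,15,0,0,0],
    [0,0,15,0,0,0],
    [0,0,12,0,0,0],
    [0,0,6,0,0,0],
    [0,0,2,0,0,0],
    [0,0,0,0,0,0],
  ],
)

```text
clock: 4.37
position: [549.7, 193.1, 132.3]
ee_rot: [0.998, 0.065, -0.0, -0.0]
contact_force: [-0.4, 0.5, -1.3]
gripper_width: 15.4
grasp_force: 58.9
```

play_rows(
  series=[
    [-0.4,-5,0,0,0,-0.1],
    [-0.8,-14,0,0,0,-0.1],
    [-0.8,-18,0,0,0,-0.1],
    [-0.8,-20,0,0,0,-0.15],
    [-0.8,-20,0,0,0,-0.15],
    [-0.8,-20,0,0,0,-0.15],
    [-0.8,-20,0,0,0,-0.15],
    [-0.8,-20,0,0,0,-0.15],
    [-0.8,-20,0,0,0,-0.15],
    [-0.8,-18,0,0,0,-0.1],
    [-0.4,-14,0,0,0,-0.12],
    [0,-6,0,0,0,0],
    [0,0,0,0,0,0],
    [0,0,0,0,0,0],
    [0,0,0,0,0,0],
  ],
)

```text
clock: 5.62
position: [541.9, -1.5, 132.1]
ee_rot: [1.0, -0.009, -0.0, 0.0]
contact_force: [-0.3, 0.9, -1.7]
gripper_width: 15.1
grasp_force: 58.9
```

Run:
```python
from h import *
for c in('wrist','scene','top'): snap(c,c+'2')
s=read_state(); R=Rot.from_quat(s['ee_rot']).as_matrix()
print(s['clock'],s['position'],s['contact_force'],s['gripper_width'],np.degrees(np.arctan2(-R[1,1],-R[0,1]))%180,R[:,2])
a=cv2.imread('pics/scene2.png')[150:330,200:400]; a=cv2.resize(a,(600,540),interpolation=2)
cv2.imwrite('pics/scene2c.png',a)
```

```text
5.7667 [542.0329988   -1.08344654 132.26236829] [-0.33397925  0.24147018 -2.53787746] 14.776979863077116 88.96396617222527 [ 9.30495973e-06  6.03064730e-05 -9.99999998e-01]
```

View pics/wrist2.png

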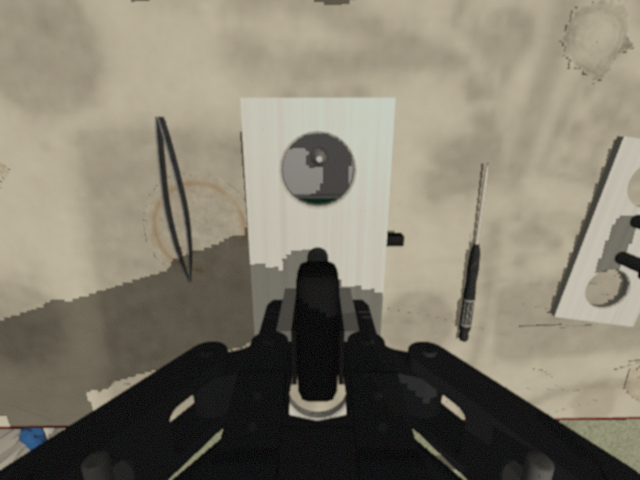

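View pics/scene2c.png

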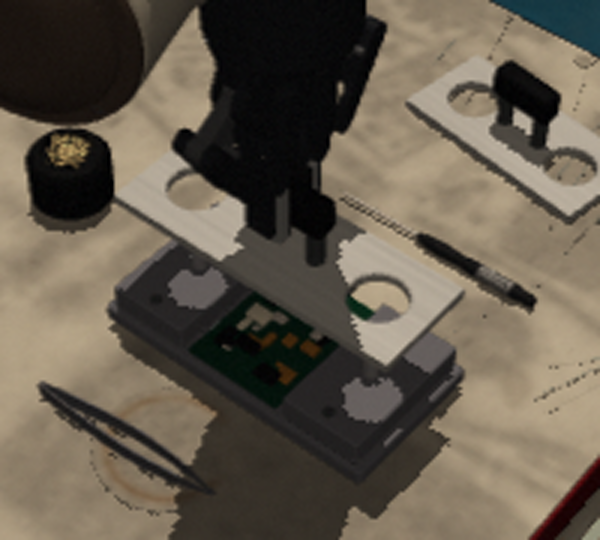

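The wrist view shows the plate level in the grip, with the far hole centred at (318,170) and the stud tip visible inside it at (319,158). The scene view shows the plate above the jig and level.

Run:
```python
from h import *
np.set_printoptions(precision=1,suppress=True)
print('hole',atz('wrist2',318,169.5,94),'stud',atz('wrist2',319.5,157.5,62))
print('plate far corners',atz('wrist2',240.5,98,94),atz('wrist2',395,98,94))
print('plate near scene',atz('scene2',200+380/3,150+298/3,94), 'far',atz('scene2',200+205/3,150+187/3,94))
print('stud tri',tri(('wrist2',319.5,157.5),('scene0',140+377/3,205+63/3)))
```

```text
hole [602.1  -4.7  94. ] stud [604.6  -5.6  62. ]
plate far corners [631.6  26.5  94. ] [630.5 -36.8  94. ]
plate near scene [478.7  -1.6  94. ] far [596.8  -6.6  94. ]
stud tri (array([604.1,  -5.9,  58.7]), [np.float64(0.3970793194574353), np.float64(0.39707931945728914)])
```

play_rows(
  series=[
    [1.5,0,0,0,0,0],
    [1.5,0,0,0,0,0],
    [0,0,-4,0,0,0],
    [0,0,-6,0,0,0],
    [0,0,-6,0,0,0],
    [0,0,-6,0,0,0],
    [0,0,-4,0,0,0],
    [0,0,-4,0,0,0],
    [0,0,-4,0,0,0],
    [0,0,-2,0,0,0],
    [0,0,0,0,0,0],
    [0,0,0,0,0,0],
  ],
)

```text
clock: 6.77
position: [545.1, -1.8, 96.3]
ee_rot: [1.0, -0.01, 0.0, 0.0]
contact_force: [-0.5, 0.3, -1.6]
gripper_width: 14.8
grasp_force: 58.9
```

Run:
```python
from h import *
for c in('wrist','scene'): snap(c,c+'3')
s=read_state(); print(s['position'],s['contact_force'],s['wrist_torque'])
a=cv2.imread('pics/wrist3.png')[80:320,200:440]; b=cv2.imread('pics/scene3.png')[170:330,210:370]
cv2.imwrite('pics/c3.png',np.hstack([cv2.resize(x,(400,400),interpolation=2) for x in(a,b)]))
```

```text
[545.19398421  -1.72662037  96.60310045] [ 0.17506874  0.93229231 -2.35742163] [0.03946226 0.00579026 0.02116772]
```

View pics/c3.png

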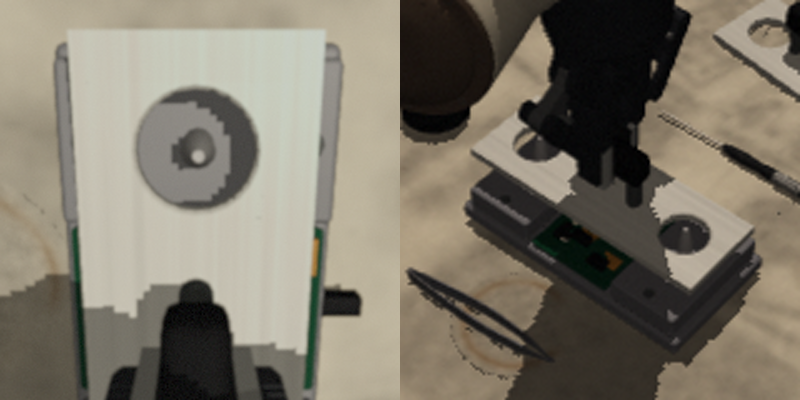

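Both studs stand inside their holes: in the wrist crop the tip is at (197,155) and the hole centre at (197,148), and the near stud shows in its hole in the scene crop. There's no contact force, so I'm lowering the rest of the way.

play_rows(
  series=[
    [-0.5,0,-3,0,0,0],
    [-0.5,0,-3,0,0,0],
    [0,0,-3,0,0,0],
    [0,0,-3,0,0,0],
    [0,0,-2,0,0,0],
    [0,0,-2,0,0,0],
    [0,0,-1.5,0,0,0],
    [0,0,-1,0,0,0],
    [0,0,-0.5,0,0,0],
    [0,0,0,0,0,0],
    [0,0,0,0,0,0],
  ],
)

```text
clock: 7.78
position: [544.0, -1.8, 77.4]
ee_rot: [1.0, -0.01, 0.0, -0.0]
contact_force: [-0.9, 0.2, -1.1]
gripper_width: 15.3
grasp_force: 58.9
```

play_rows(
  series=[
    [0,0,-0.5,0,0,0],
    [0,0,-0.5,0,0,0],
    [0,0,0,0,0,0],
    [0,0,0,0,0,0],
  ],
)

```text
clock: 8.12
position: [544.1, -1.7, 76.9]
ee_rot: [1.0, -0.009, 0.0, -0.0]
contact_force: [-1.5, 0.4, 3.5]
gripper_width: 15.2
grasp_force: 59.6
```

play_rows(
  series=[
    [0,0,-0.4,0,0,0],
    [0,0,-0.4,0,0,0],
    [0,0,0,0,0,0],
    [0,0,0,0,0,0],
  ],
)

```text
clock: 8.45
position: [544.1, -1.7, 76.9]
ee_rot: [1.0, -0.009, 0.0, 0.0]
contact_force: [-3.2, 1.0, 7.4]
gripper_width: 15.2
grasp_force: 60.4
```

Contact came at TCP z = 76.9, which is the seated height, so I'm releasing and retracting straight up.

play_rows(
  series=[
    [0,0,0,0,0,0],
    [0,0,0,0,0,0],
    [0,0,0,0,0,0],
    [0,0,0,0,0,0],
    [0,0,0,0,0,0],
    [0,0,0,0,0,0],
    [0,0,0,0,0,0],
    [0,0,0,0,0,0],
    [0,0,0,0,0,0],
    [0,0,0,0,0,0],
  ],
  gripper=1,
)

```text
clock: 9.28
position: [544.0, -1.8, 75.5]
ee_rot: [1.0, -0.01, 0.0, -0.0]
contact_force: [-0.0, 0.2, -0.7]
gripper_width: 85.7
grasp_force: 0.0
```

play_rows(
  series=[
    [0,0,4,0,0,0],
    [0,0,8,0,0,0],
    [0,0,15,0,0,0],
    [0,0,20,0,0,0],
    [0,0,20,0,0,0],
    [0,0,20,0,0,0],
    [0,0,20,0,0,0],
    [0,0,12,0,0,0],
    [0,0,4,0,0,0],
    [0,0,0,0,0,0],
    [0,0,0,0,0,0],
  ],
)

```text
clock: 10.2
position: [543.5, -1.8, 198.3]
ee_rot: [1.0, -0.01, -0.0, -0.0]
contact_force: [-0.2, 0.1, 0.3]
gripper_width: 85.3
grasp_force: 0.0
```

Run:
```python
from h import *
for c in('wrist','scene'): snap(c,c+'4')
s=read_state(); print(s['position'],s['contact_force'],s['gripper_width'])
a=cv2.imread('pics/wrist4.png')[80:320,200:440]; b=cv2.imread('pics/scene4.png')[190:330,220:360]
cv2.imwrite('pics/c4.png',np.hstack([cv2.resize(x,(400,400),interpolation=2) for x in(a,b)]))
```

```text
[543.23591798  -1.90870402 197.41817342] [-0.02945756 -0.15502462 -0.05690731] 85.48372086599987
```

View pics/c4.png

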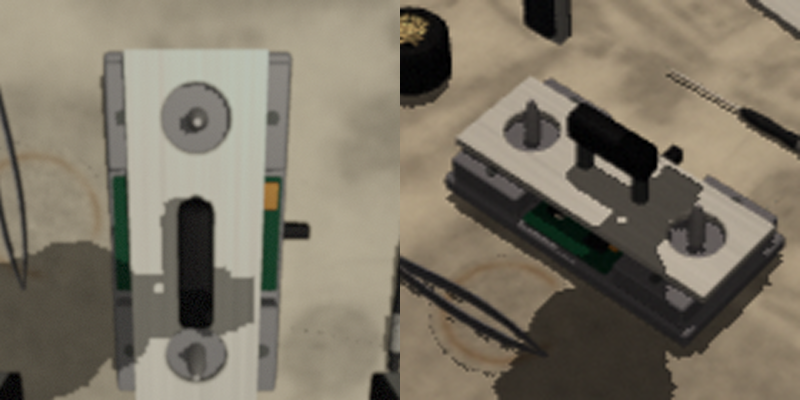

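The final view shows both studs through the holes ((197,120) and (195,355) in the wrist crop), the plate flat on the end blocks and the gripper clear. The 32 mm drop arithmetic also matches: 76.9 - 44.9 = 32.

```bash
python3 -c "
from bench import job_done; print(job_done())"
```

```text
the job is handed in; nothing more can be done
None
```

The long cover is lying flat on the jig with a stud through each hole, the gripper is open and clear, the short cover was left untouched, and the job was handed in at about 10 s.

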